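# Change over the soap melter's outlets

### The job

Change the soap melter over to its other outlet: first push the slide with the cross-bar handle fully home to shut that outlet, and only then pull the slide with the round knob fully out to open the other. Let go of both, and leave the jug, the wooden mould and the soap bar where they stand.

Things in the scene. Friction and masses are not known exactly. Their poses are not given: they have to be found in the camera images.
- bar_valve: Fixed aluminium valve block of the cross-bar slide, 90 (x) x 75 (y) x 70 mm (z), held 85 to 155 mm above the bench, a short nozzle below it. Origin in the middle of its front face, 120 mm above the bench, on the slide's axis; the block lies on the +x side of it. -x (level, roughly towards the robot) is the direction in which the slide is pulled out; z up.
- disc_valve: The same block for the round-knob slide; same origin and axes. The blocks are parallel, 220 to 260 mm apart, either one on the left. Behind them, all fixed, stands the steel melter: tank 200 x 460 mm, its front 120 mm behind the blocks' front faces, flat lids with strap handles up to 225 mm above the bench; a 20 mm high drip tray lies below the blocks.
- bar_grip (a point): Centre of the cross-bar handle: a black round bar 18 mm thick and 80 mm long, lying level along y, at the end of a 12 mm steel stem. It is 50 mm before the block's front face when home, 110 mm when fully out. x as the valve's: -x pulls out, +x pushes home.
- disc_grip (a point): Centre of the round knob: a black cylinder 40 mm in diameter, its axis along the slide (x), 28 mm long, at the end of a 12 mm steel stem. It is 50 mm before the block's front face when home, 110 mm when fully out (its rear face then 36 and 96 mm before it). Axes as the valve's.
- bar_slide (a joint): How far the cross-bar slide is pulled out, m: 0 home (shut), 0.06 fully out (open), end stops at both. Starts fully out. A sprung detent snaps it into either end from within about the last 15 mm of travel and holds it there; in between friction holds it. Moving it takes up to about 8 N.
- disc_slide (a joint): The same for the round-knob slide. Starts home (0).
- jug: Bystander: steel jug, 100 mm across and 130 mm high with a handle, standing on the bench to one side. Origin under its centre.
- mould: Bystander: open wooden loaf mould, 240 x 90 x 70 mm high, on the bench to the other side. Origin under its centre.
- soap: Bystander: cream soap bar, 60 x 85 x 28 mm high, lying on the bench before the melter. Origin under its centre.

How it is judged:
By the outcome, as a careful person would: the job done as asked, in the order asked, and still so for the second after the job is handed in, with the robot touching nothing.
It also fails if it takes over 48 s, if anything falls off the work surface, if the arm or the gripper's body presses on something with over 40 N, if the wrist force passes 120 N, or if a joint passes its speed limit or range.

### The arm

A 6-joint arm with a two-finger parallel gripper is mounted at the origin on the work surface. World frame = base frame: x ahead of the robot, y to its left, z up, the work surface at z = 0. Lengths are in mm, angles in degrees, forces in N, time in s.
With the tool pointing down it reaches from about 375 to 900 mm from the base axis. Payload 3.1 kg.
Tool frame: the origin (TCP) lies midway between the tips of the shut fingers; the grasp point (between the pads) lies 19 mm behind it; z points along the fingers, y is the line along which they close (so a half turn about z gives the same grasp; the last joint's range is limited). The gripper opens to 85 mm and grips with 20 to 120 N. Pads are 22 mm wide; open, the fingers measure 114 mm over their backs; the gripper's body (76 mm by 85 mm) begins 54 mm behind the grasp point. The pads swing forward as they close: fully open they stand 13 mm farther back than shut.
Start: joints at [-75.888, 30.224, 82.088, -0, 67.689, -10.227], TCP at [257.606, -569.417, 231.31] pointing down, gripper open.
Joint ranges: [-176.69, 176.69], [-43.24, 126.21], [12.49, 139.97], [-82, 262], [0, 151.66], [-163.58, 163.58]. Speed limits (degrees/s): [159.86, 159.86, 180, 180, 180, 180].

### API

Orientations are given as a 3x3 rotation matrix whose columns are the frame's x, y, z axes.
In Python, from workcell import arm, telemetry, vision gives the robot as it stands. The module is installed in compiled form; this text tells all that it offers. Calls block until the motion is done:
- arm.move_to(position, orientation): joint-space move of the TCP to a pose.
- arm.move_l(position, frame=None, vel=150): straight line of the TCP; frame=None keeps the orientation; vel is the mean speed in mm/s.
- arm.set_joints(angles): joint-space move.
- arm.move_gripper(opening, grasp_force=None): opening from 0.0 (shut) to 1.0 (fully open); grasp_force is the grip in N (None keeps the last); returns when the fingers have stopped.
- arm.pause(seconds).
- arm.solve_ik(position, orientation): joint angles nearest the present ones, or None.
- telemetry.state(): the state.
- vision.snapshot(name): name is "scene" or "side" or "wrist"; returns (picture, depth): 480x640x3 uint8, red, green, blue; 480x640 float32, mm along the optical axis (not along the pixel's ray), 0 where there is no reading.
- vision.get_calibration(name): a dict with "fx", "fy", "cx", "cy" (pixels), "extrinsics" (4x4, takes a point from camera to world coordinates). Camera axes: x right, y up, looking along -z (the intrinsics and any distortion apply to the point x, -y, -z); pixel columns grow to the right and rows downward; lengths in mm; the calibration is good to about 2 mm. A picture is of the moment at which its call begins: read the wrist's pose just before it. get_calibration takes no time and is no camera call; for the wrist camera it gives the pose at the moment of the call.
A pose or a line that the arm cannot do raises arm.Unreachable and nothing moves.
- arm.hand_in(): hands the job in, once; it reports no verdict.
Trained networks look in the newest picture that a camera, given by its name, has taken for a name from the list of things; names that differ only in an ending like _2 or _b are one class to them, and where a whole thing is asked for, a point or a joint stands for the part that bears it (a point fixed in the world has none). Each returns a list of dicts, best first, with "confidence" (0 to 1); they miss things now and then, are a little off and sometimes report something else, mostly with a low value. They report only what shows in the picture. A call takes as long as a camera call.
- vision.look_for(target, camera): "bbox" ([left, top, right, bottom] in pixels, round what is visible of it).
- vision.silhouettes(target, camera): "mask" (480x640 bool, what is visible of it) and "bbox" ([left, top, right, bottom] in pixels, round what is visible of it).
The state is a dict: "time": time; "q": joint angles; "qvel": joint speeds; "tau": joint torques, N m; "tool_pos": TCP position; "tcp_rot": TCP orientation; "wrist_force": force on the tool from outside, world axes, zero at the start; "torque": the same for the moment, N m; "grip_width": opening from 0.0 (shut) to 1.0 (fully open).
Only numpy, scipy, OpenCV 4.12 (cv2) and the standard library are available. Lean on these libraries where they do the work, as an engineer would, in place of code of your own. Each camera call takes 0.05 s, during which the arm holds its last target. There are 200 camera calls.

## Working session

There is one attempt and no reset: what is moved stays moved. The work goes in short steps, each a Python script; the robot and the scene stay as the last script left them, time stands still between calls to the robot, and variables do not carry over. Pictures are saved under pics/ and viewed, on a budget of 10 in all, crops included, one or two more only if the job needs it, and the job is handed in when it is done.

```bash
mkdir -p pics; cat > h.py <<'E'
import numpy as np, cv2
from workcell import arm, telemetry, vision
def pts(cam, d, mask, C):
    v,u=np.nonzero(mask&(d>0)); z=d[v,u]
    p=np.c_[(u-C['cx'])/C['fx']*z, -(v-C['cy'])/C['fy']*z, -z, np.ones(len(z))]
    return (p@np.array(C['extrinsics']).T)[:,:3]
E
python3 - <<'E'
from h import *
ims=[]
for cam in ("scene","side"):
    C=vision.get_calibration(cam); im,d=vision.snapshot(cam); ims.append(im)
    print(cam,{k:np.round(v,1).tolist() for k,v in C.items()})
    for t in ("bar_valve","disc_valve","bar_grip","disc_grip","jug","mould","soap"):
        for r in vision.silhouettes(t,cam)[:2]:
            P=pts(cam,d,r['mask'],C)
            if len(P): print(t,round(r['confidence'],2),np.round(r['bbox']).tolist(),len(P),*[np.round(np.percentile(P,q,axis=0)).tolist() for q in (3,50,97)])
    cv2.imwrite(f"pics/{cam}0.png",im[:,:,::-1])
print(telemetry.state()['time'])
E
```

```text
scene {'fx': 447.1, 'fy': 447.1, 'cx': 321.7, 'cy': 238.0, 'extrinsics': [[0.7, -0.4, 0.5, 1070.6], [0.7, 0.5, -0.5, -557.8], [-0.0, 0.7, 0.7, 819.0], [0.0, 0.0, 0.0, 1.0]]}
bar_valve 0.6 [217.0, 259.0, 317.0, 333.0] 2600 [480.0, -227.0, 96.0] [632.0, -199.0, 152.0] [681.0, -155.0, 156.0]
disc_valve 0.57 [320.0, 214.0, 388.0, 265.0] 1860 [526.0, 25.0, 92.0] [624.0, 45.0, 147.0] [672.0, 96.0, 156.0]
bar_grip 0.57 [219.0, 261.0, 265.0, 289.0] 481 [430.0, -233.0, 0.0] [489.0, -195.0, 124.0] [563.0, -140.0, 129.0]
bar_grip 0.43 [216.0, 256.0, 315.0, 335.0] 2537 [482.0, -227.0, 100.0] [633.0, -199.0, 152.0] [681.0, -157.0, 156.0]
disc_grip 0.72 [323.0, 213.0, 340.0, 229.0] 269 [457.0, 40.0, -0.0] [540.0, 53.0, 127.0] [559.0, 184.0, 140.0]
jug 0.63 [364.0, 168.0, 413.0, 232.0] 2043 [473.0, 233.0, 5.0] [558.0, 263.0, 86.0] [600.0, 331.0, 129.0]
mould 0.96 [98.0, 328.0, 221.0, 444.0] 7122 [418.0, -487.0, 5.0] [536.0, -436.0, 23.0] [653.0, -391.0, 70.0]
mould 0.71 [319.0, 210.0, 340.0, 229.0] 281 [418.0, 40.0, -2.0] [539.0, 54.0, 126.0] [559.0, 196.0, 140.0]
soap 0.87 [264.0, 247.0, 300.0, 27
[... 876 characters left out ...]
.0] [609.0, 78.0, 140.0] [691.0, 105.0, 156.0]
jug 0.67 [214.0, 297.0, 272.0, 372.0] 3089 [479.0, 241.0, 4.0] [550.0, 291.0, 77.0] [598.0, 336.0, 129.0]
jug 0.53 [250.0, 214.0, 321.0, 265.0] 2054 [520.0, 38.0, 95.0] [609.0, 79.0, 140.0] [691.0, 105.0, 156.0]
mould 0.92 [368.0, 140.0, 459.0, 202.0] 3106 [414.0, -481.0, 2.0] [527.0, -403.0, 41.0] [645.0, -379.0, 69.0]
mould 0.66 [309.0, 155.0, 397.0, 215.0] 1810 [477.0, -216.0, 91.0] [617.0, -170.0, 133.0] [703.0, -146.0, 155.0]
soap 0.59 [345.0, 252.0, 384.0, 287.0] 824 [419.0, -78.0, 6.0] [451.0, -35.0, 26.0] [489.0, 2.0, 29.0]
soap 0.28 [306.0, 156.0, 400.0, 214.0] 1873 [476.0, -222.0, 88.0] [616.0, -171.0, 131.0] [703.0, -146.0, 155.0]
0.8
```

View pics/scene0.png

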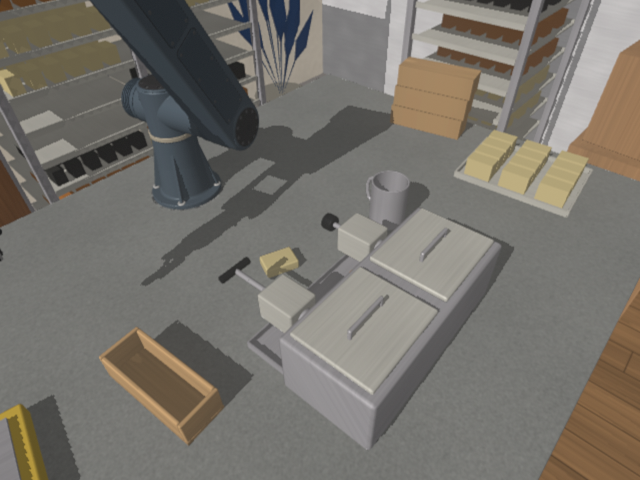

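View pics/side0.png

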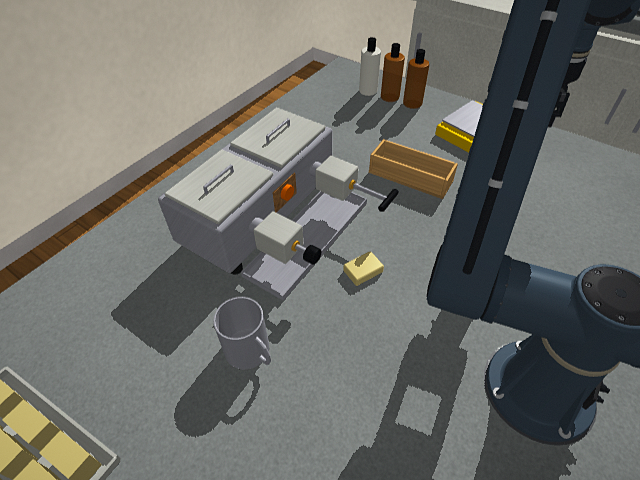

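The scene view shows the cross-bar slide pulled out at pixel (235,270) and the round knob home at (330,222). The soap is at (280,262) between them, the jug at (390,195) and the mould at (160,385). The side view agrees: bar (388,200), knob (312,254). Next I fit the valve frame from the flat block tops.

```bash
python3 - <<'E'
from h import *
A={}
for cam in ("scene","side"):
    C=vision.get_calibration(cam); im,d=vision.snapshot(cam)
    P=pts(cam,d,np.ones(d.shape,bool),C); dark=im[d>0].max(1)<75
    for n,y0 in (("bar",-185),("disc",65)):
        near=abs(P[:,1]-y0)<75
        T=P[near&(abs(P[:,2]-154)<5)&(P[:,0]>540)&(P[:,0]<720)]
        G=P[near&dark&(P[:,2]>112)&(P[:,2]<145)&(P[:,0]>440)&(P[:,0]<580)]
        A.setdefault(n,[]).append(T)
        c,wh,a=cv2.minAreaRect(T[:,:2].astype(np.float32))
        print(cam,n,len(T),np.round(c,1),np.round(wh,1),round(a,1),'grip',len(G),*[np.round(np.percentile(G,q,axis=0),1) for q in(2,50,98)] if len(G) else '')
        if n=='bar' and len(G):
            print(' bar rect',[np.round(x,1) for x in cv2.minAreaRect(G[:,:2].astype(np.float32))])
for n in A:
    print(n,[np.round(x,1) for x in cv2.minAreaRect(np.vstack(A[n])[:,:2].astype(np.float32))])
s=telemetry.state(); C=np.array(vision.get_calibration("wrist")['extrinsics'])
R=np.array(s['tcp_rot']);print(R.round(2).tolist(), 'cam in tcp',(R.T@(C[:3,3]-s['tool_pos'])).round(), s['time'])
E
```

```text
scene bar 1386 [ 636.6 -188.7] [91.8 75.2] 2.2 grip 250 [ 475.9 -233.2  117.9] [ 485.5 -199.7  126. ] [ 490.7 -156.5  129.6]
 bar rect [array([ 483.2, -194.2]), array([16.7, 79.3]), np.float64(1.7)]
scene disc 900 [627.7  62.4] [89.4 76.8] 2.1 grip 191 [519.7  40.4 115. ] [537.6  50.5 131.8] [546.8  74.3 139.4]
side bar 754 [ 652.7 -186.3] [123.3 148. ] 2.1 grip 183 [ 472.6 -227.6  115.6] [ 479.5 -184.4  125. ] [ 490.2 -150.3  129.5]
 bar rect [array([ 483.3, -190.1]), array([21.4, 83.4]), np.float64(1.5)]
side disc 1078 [643.4  62.8] [124.9 145.6] 1.4 grip 247 [518.   49.7 113.4] [527.7  71.5 132.3] [545.1  83.4 139.8]
bar [array([ 652.5, -186.4]), array([123.8, 148. ]), np.float64(2.1)]
disc [array([643.4,  62.8]), array([124.9, 145.6]), np.float64(1.4)]
[[0.91, 0.41, 0.0], [0.41, -0.91, 0.0], [0.0, -0.0, -1.0]] cam in tcp [  73.   -0. -143.] 0.9
```

```bash
cat >> h.py <<'E'
a=np.radians(2.0); c,s=np.cos(a),np.sin(a)
R=np.array([[c,s,0],[s,-c,0],[0,0,-1]]); ex=np.array([c,s,0])
BAR=np.array([591.9,-189.2,0]); DISC=np.array([582.7,61.7,0])   # front-face origins
def at(o,dist,z): return o-ex*dist+[0,0,z]
def fx(): return float(np.array(telemetry.state()['wrist_force'])@ex)
E
python3 - <<'E'
from h import *
arm.move_gripper(0.0)
arm.move_to(at(BAR,160,230),R)
arm.move_l(at(BAR,160,104),vel=150); f0=fx(); print('f0',f0,telemetry.state()['tool_pos'])
arm.move_l(at(BAR,132,104),vel=80)
arm.move_l(at(BAR,82,104),vel=50); print('at 82',fx()-f0)
for d in np.arange(80,63,-2):
    arm.move_l(at(BAR,d,104),vel=30); arm.pause(.05); f=fx()-f0; print(d,round(f,1))
    if f<-18: break
im,_=vision.snapshot("side"); cv2.imwrite("pics/side1.png",cv2.resize(im[120:300,220:460,::-1],(720,540)))
arm.move_l(at(BAR,110,104),vel=100); print(fx()-f0)
arm.move_l(at(BAR,110,230),vel=200)
for cam in ("scene","side"):
    C=vision.get_calibration(cam); im,d=vision.snapshot(cam)
    P=pts(cam,d,np.ones(d.shape,bool),C); dark=im[d>0].max(1)<75
    G=P[(abs(P[:,1]+190)<50)&dark&(P[:,2]>116)&(P[:,2]<135)&(P[:,0]>440)&(P[:,0]<580)]
    print(cam,[np.round(x,1) for x in cv2.minAreaRect(G[:,:2].astype(np.float32))])
print(telemetry.state()['time'])
cv2.imwrite("pics/scene1.png",vision.snapshot("scene")[0][:,:,::-1])
E
```

```text
f0 1.0227844957617946 [ 432.4112832  -195.36629093  104.41607283]
at 82 -0.7714070896132783
80 -1.0
78 -0.1
76 -1.0
74 -0.7
72 -0.6
70 -1.3
68 -6.2
66 -11.2
64 -15.1
-0.7476272990080552
scene [array([ 542.7, -192.9]), array([16.4, 78.8]), np.float64(2.1)]
side [array([ 541.2, -188.3]), array([17.3, 84.1]), np.float64(0.2)]
10.075
```

View pics/scene1.png

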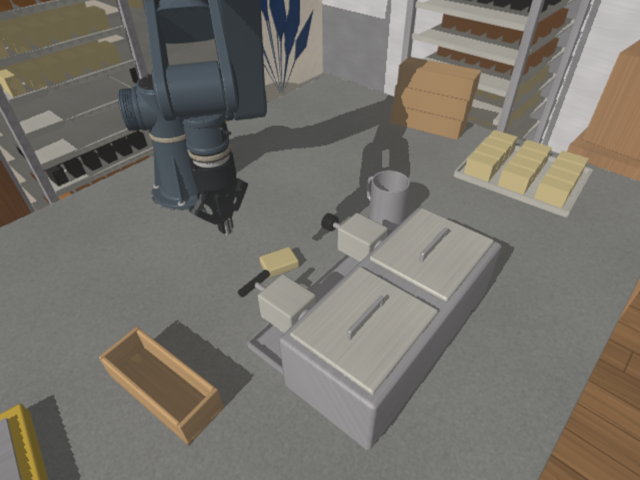

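The bar handle now sits at (255,283) with its centre about x=542, roughly 59 mm further in. It met a hard stop with force rising to 15 N, so that slide is home. Now the knob.

```bash
python3 - <<'E'
from h import *
arm.move_gripper(1.0)
arm.move_to(at(DISC,52,240),R)
im,_=vision.snapshot("wrist"); cv2.imwrite("pics/wrist2.png",im[:,:,::-1])
arm.move_l(at(DISC,52,101),vel=120); print('down',np.round(telemetry.state()['wrist_force'],1))
arm.move_gripper(0.0,grasp_force=60); st=telemetry.state(); f0=fx()
print('grip',st['grip_width']*85,np.round(st['wrist_force'],1))
for d in list(range(60,105,10))+list(range(104,121,2)):
    arm.move_l(at(DISC,d,101),vel=40); arm.pause(.05); f=fx()-f0; print(d,round(f,1),round(telemetry.state()['grip_width']*85,1))
    if d>=110 and f>18: break
im,_=vision.snapshot("side"); cv2.imwrite("pics/side2.png",im[:,:,::-1]); print(telemetry.state()['time'])
E
```

```text
down [ 0.8  0.4 -0.5]
grip 38.075107963691465 [-0.3  5.9  6.1]
60 5.1 38.1
70 4.9 38.3
80 2.8 38.0
90 -0.0 38.2
100 -2.8 38.2
104 -2.9 38.5
106 -2.7 38.2
108 -3.3 38.4
110 -3.3 38.1
112 -0.7 38.7
114 3.2 38.1
116 6.2 38.3
118 9.6 38.2
120 12.6 38.5
18.725
```

View pics/side2.png

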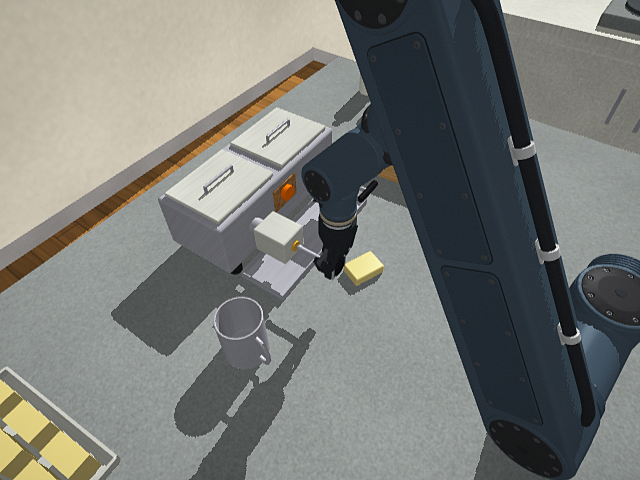

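The stem is drawn out between the block at (278,240) and the gripper at (330,262). The force climbs past 112 mm, so it is at the stop. I'll ease off, release, retreat and check.

```bash
python3 - <<'E'
from h import *
arm.move_l(at(DISC,113,101),vel=40); print(fx())
arm.move_gripper(1.0); arm.move_l(at(DISC,113,250),vel=150)
arm.move_to([330,-100,350],R)
for cam in ("scene","side"):
    C=vision.get_calibration(cam); im,d=vision.snapshot(cam); cv2.imwrite(f"pics/{cam}3.png",im[:,:,::-1])
    P=pts(cam,d,np.ones(d.shape,bool),C); dark=im[d>0].max(1)<75
    for n,o in (("bar",BAR),("disc",DISC)):
        G=P[(abs(P[:,1]-o[1])<50)&dark&(P[:,2]>112)&(P[:,2]<141)&(P[:,0]>440)&(P[:,0]<580)]
        if len(G): D=(o-G)@ex; print(cam,n,len(G),'dist before face',np.round([np.percentile(D,3),np.percentile(D,97)],1))
    for t in ("jug","mould","soap"):
        for r in vision.silhouettes(t,cam)[:1]:
            Q=pts(cam,d,r['mask'],C); print(t,np.round(np.median(Q,axis=0)).tolist())
print(telemetry.state()['time'],telemetry.state()['wrist_force'])
E
```

```text
1.5082140556230577
scene bar 265 dist before face [41.9 55.8]
scene disc 181 dist before face [ 96.6 120.7]
jug [485.0, 55.0, 124.0]
mould [535.0, -435.0, 23.0]
soap [466.0, -51.0, 26.0]
side bar 177 dist before face [42.6 58.6]
side disc 251 dist before face [ 97.5 124. ]
jug [552.0, 291.0, 79.0]
mould [541.0, -399.0, 39.0]
soap [451.0, -34.0, 26.0]
22.0417 [ 0.05890582  0.04722506 -0.00993224]
```

View pics/scene3.png

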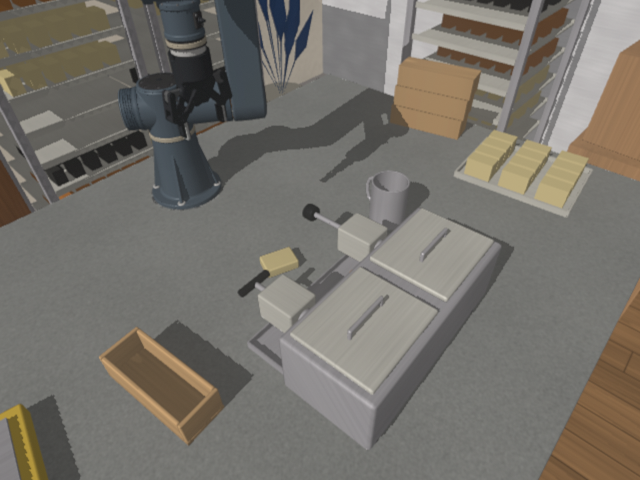

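The bar is home at (255,283) and the knob is fully out at (311,212). The jug, mould and soap are unmoved, and the arm is clear.

```bash
python3 -c "
from workcell import arm; arm.hand_in()"
```

```text
the job is handed in; nothing more can be done
```

The melter is changed over: I pushed the cross-bar slide home first, then gripped the round knob and pulled its slide fully out. I released both, backed the arm clear and handed the job in. The last clock reading before that was 22 s of the 48 s allowed.

- **Slides:** in the final images the bar spans about 42–58 mm before its block, so its centre is near 50 mm (home). The knob spans about 97–124 mm, so its centre is near 110 mm (fully out). Both slides met their end stops, with forces of about 15 N and 13 N.
- **Bystanders:** the mould and soap measured as before, within the noise of the measurement. The jug was unmoved in the side camera.
- **One disagreement:** in the final scene picture the network's "jug" result was actually the knob. The picture itself shows the jug where it stood at the start.

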